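Set tweezers to the gauge marks of a specimen bar

ROBOT

A 6-joint arm with a two-finger parallel gripper is mounted at the origin on the work surface. World frame = base frame: x ahead of the robot, y to its left, z up, the work surface at z = 0. Lengths are in m, angles in degrees, forces in N, time in s.
With the tool pointing down it reaches from about 0.4 to 0.825 m from the base axis. Payload 7 kg.
Tool frame: the origin (TCP) lies midway between the tips of the shut fingers; the grasp point (between the pads) lies 19 mm behind it (ctrl.grip_point_offset is the distance from the TCP to the grasp point, in m); x points along the fingers, y is the direction in which the jaws open and shut, and the axes are right-handed (so a half turn about x gives the same grasp; the last joint's range is limited). The gripper opens to 88 mm and grips with 3 to 60 N. Pads are 19 mm wide; open, the fingers measure 130 mm over their backs; the gripper's body (78 mm by 193 mm) begins 47 mm behind the grasp point.
Start: joints at [-52.42, 20.546, 0.682, 0, -70.136, -16.507], TCP at [0.243, -0.63, 0.227] pointing down, gripper open.
Joint ranges: [-176.03, 176.03], [-82.01, 121.73], [-58.28, 71.71], [-173.87, 95.51], [-174.79, -0.11], [-173.66, 173.66]. Speed limits (degrees/s): [136.94, 136.94, 172.46, 180, 180, 180].

INTERFACE

Orientations are given as [roll, pitch, yaw] about the fixed x, y, z axes, in that order (R = Rz(yaw) Ry(pitch) Rx(roll)).
In Python, from plant import ctrl gives the robot as it stands.
- The arm moves only by the tool drive_tool, never from a script. Its argument "plan" is a list of rows, each a list of 3 entries, a list of its own where there are three numbers: the shift along the tool's x, y, z in m, then the turn, a rotation vector about the tool's x, y, z in degrees, then the opening, from 0 (shut) to 1 (fully open). In form: [[[dx, dy, dz], [wx, wy, wz], grip], ...]. A call has 1 to 20 rows; each row is the pose to reach, as a shift and turn from the pose measured when the call began, along the tool's axes at that moment; what a row does not reach only later rows make up. A row lasts 1/12 s, in which the tool goes at most 41.7 mm and 7.16 degrees, less where a joint would pass 70% of its speed; a pose out of reach is approached as far as the arm can. A call with a gripper value outside its range is refused whole. The fingers move at their own pace and stop on an object; the grip force is fixed at half the most. Time passes only in rows, so rows that repeat a pose let the fingers close. It gives the time, the measured TCP pose, the force and the opening at its end, in the units of the state.
- ctrl.get_obs(): the state, without advancing time (a new reading comes with each control period).
- ctrl.snapshot(name): name is "side" or "top" or "wrist"; returns the picture (480x640x3 uint8, blue, green, red); there is no depth.
- ctrl.get_calibration(name): a dict with "fx", "fy", "cx", "cy" (pixels), "dist_coeffs" ([k1, k2, p1, p2, k3] as OpenCV has them; the pictures are not rectified), "R" (3x3) and "t" (3): a world point X has camera coordinates R X + t. Camera axes: x right, y down, z forward; pixel columns grow to the right and rows downward; lengths in m; the calibration is good to about 2 mm. A picture is of the moment at which its call begins: read the wrist's pose just before it. get_calibration takes no time and is no camera call; for the wrist camera it gives the pose at the moment of the call.
- ctrl.close_job(): hands the job in, once; it reports no verdict.
Trained networks look in the newest picture that a camera, given by its name, has taken for a name from the list of things; names that differ only in an ending like _2 or _b are one class to them, and where a whole thing is asked for, a point or a joint stands for the part that bears it (a point fixed in the world has none). Each returns a list of dicts, best first, with "confidence" (0 to 1); they miss things now and then, are a little off and sometimes report something else, mostly with a low value. They report only what shows in the picture. A call takes as long as a camera call. They do not tell look-alikes from the thing itself.
- ctrl.cut_out(camera, name): "pixels" (480x640 bool, what is visible of it) and "pixel" ([column, row] in pixels, amid what is visible of it).
- ctrl.landmark_of(camera, name): "pixel" ([column, row] in pixels: a listed point, or the origin of a listed thing).
The state is a dict: "clock": time; "joint_pos": joint angles; "qvel": joint speeds; "tau": joint torques, N m; "tool_pos": TCP position; "orientation": TCP orientation; "force": force on the tool from outside, world axes, zero at the start; "moment": the same for the moment, N m; "opening": finger opening in m.
Only numpy, scipy, OpenCV 4.12 (cv2) and the standard library are available. Lean on these libraries where they do the work, as an engineer would, in place of code of your own. Each camera call takes 0.05 s, during which the arm holds its last target. There are 200 camera calls.

TASK

Roll the copper bar along the black stage plate until its two black marks face straight up, keeping it on the plate. Then take the sprung tweezers by the blue handles, squeeze them until the tip gap equals the distance between the two black marks, and hold them level with one tip just above each mark, without touching the bar. Finish while still holding the tweezers there with the gap steady; leave the puck, the jar and the slide box where they are.

Things in the scene. Friction and masses are not known exactly. Their poses are not given: they have to be found in the camera images.
- stage: fixed black plate, 200 (x) by 150 (y) mm, 12 mm thick; origin at the centre of its underside, on the bench. Along its two 150 mm edges, at x = +-97 mm, run aluminium lips 5 mm higher than the plate, 6 mm wide
- bar: loose copper bar, 24 mm diameter, 80 mm long, about 0.3 kg, lying on the stage and free to roll; origin at its centre on the axis; x along the axis, z from the axis towards the black marks (nearly horizontal at the start, to point up). Rolling by angle a moves the axis 12 mm x a; a fingertip pressing on its top to roll it travels twice that
- mark_a (a point): black mark a: at the bar's surface, at (7, 0, 12) mm in the bar's frame. The marks are black lines, 4 mm wide, reaching 40 degrees either way round the bar, on a white patch 44 mm long; mark centres 14 mm apart
- mark_b (a point): black mark b: at the bar's surface, at (-7, 0, 12) mm in the bar's frame
- tweezers: loose steel tweezers, 48 g, flat on the bench; origin midway between the two blue handles at half their height, 8 mm above the bench; x points to the tips (60 mm ahead of the origin), y from right arm to left, z up. Arms pivot at a heel block 90 mm behind the origin. Handles centred on the origin, 56 mm long, 16 mm high; open, 25.5 mm over their outer faces; bare arms and tips 3 mm thick
- prong_left (a joint): closing angle of each arm (both close equally): 0 open (tip gap 30 mm), 0.0533 at tip gap 14 mm, 0.084 end stop; gap = 300 mm x sin(0.1 - angle). At gap 14 the handles' outer faces are parallel, 16 mm apart, and take about 4 N; 1 mm less over the handles closes the tips by 1.67 mm; they spring open when released
- tip_left (a point): middle of the end of the left (+y) tweezer tip, level with the tweezers origin; the tip gap is the distance between tip_left and tip_right
- tip_right (a point): middle of the end of the right (-y) tweezer tip
- puck: bystander: black round specimen puck, 32 mm diameter, 18 mm high, origin at the centre of its underside
- jar: bystander: amber jar, 48 mm diameter, 70 mm high, origin at the centre of its underside
- slidebox: bystander: blue slide box 85 by 60 mm, 34 mm high, origin at the centre of its underside
Mind the look-alikes: they are no part of the job. There is more than one size of the bar; the one meant has the size given above. Several things look just like the tweezers: the one meant starts nearest to the robot's base.

How it is judged:
By the outcome, as a careful person would: the job done as asked, in the order asked, and still so for the second after the job is handed in, while the arm keeps its last pose, push and grip.
It also fails if it takes over 72 s, if anything falls off the work surface, if the arm or the gripper's body presses on something with over 40 N, if the wrist force passes 120 N, or if a joint passes its speed limit or range.

## Working session

There is one attempt and no reset: what is moved stays moved. The work goes in short steps, Python scripts to look and compute and a tool call to move; the robot and the scene stay as the last step left them, time stands still between calls to the robot, and variables do not carry over. Pictures are saved under pics/ and viewed, about 8 in all and at most 12, crops included, and the job is handed in when it is done.

Besides the shell and the picture viewer there is one more tool, called after "Emit:" by a JSON object that holds its "api" and its "payload", one argument or row to a line. drive_tool: Moves the arm, as the interface text tells. Its arguments: {"type":"object","properties":{"plan":{"type":"array","items":{"type":"array"}}},"required":["plan"]}

```bash
mkdir -p pics; ls; cat > h.py <<'E'
import numpy as np, cv2
from plant import ctrl
from scipy.spatial.transform import Rotation as Ro
def ray(cal,px):
    K=np.array([[cal['fx'],0,cal['cx']],[0,cal['fy'],cal['cy']],[0,0,1.]])
    p=cv2.undistortPoints(np.array([[px]],float),K,np.array(cal['dist_coeffs'],float))[0,0]
    R=np.array(cal['R']);t=np.array(cal['t'])
    return -R.T@t, R.T@np.array([p[0],p[1],1.])
def onz(cal,px,z):
    o,d=ray(cal,px); return o+d*(z-o[2])/d[2]
def proj(cal,X):
    K=np.array([[cal['fx'],0,cal['cx']],[0,cal['fy'],cal['cy']],[0,0,1.]])
    return cv2.projectPoints(np.atleast_2d(np.array(X,float)),cv2.Rodrigues(np.array(cal['R'],float))[0],np.array(cal['t'],float),K,np.array(cal['dist_coeffs'],float))[0][:,0]
E
cat > look.py <<'E'
from h import *
np.set_printoptions(precision=4,suppress=True)
a={}
for c in ('top','side'):
    a[c]=ctrl.snapshot(c); cv2.imwrite(f'pics/{c}0.png',a[c])
    cal=ctrl.get_calibration(c); o=-np.array(cal['R']).T@np.array(cal['t']); print(c,o,np.array(cal['R'])[2],cal['fx'])
    for n,z in (('stage',0),('bar',.024),('tweezers',.008),('tip_left',.008),('tip_right',.008),('mark_a',.024),('puck',0),('jar',0),('slidebox',0)):
        for r in ctrl.landmark_of(c,n): print(c,n,round(r['confidence'],2),np.round(r['pixel'],1),onz(cal,r['pixel'],z))
print(ctrl.get_obs())
E
python3 look.py
```

```text
pics
top [0.432  0.0017 0.9444] [ 0.1871 -0.0033 -0.9823] 433.54505517349867
top stage 0.87 [415.3 265.1] [ 0.5659 -0.204   0.    ]
top bar 0.89 [422.4 241.7] [ 0.6133 -0.217   0.024 ]
top bar 0.64 [355.2 165. ] [ 0.7909 -0.0773  0.024 ]
top bar 0.49 [418.4 240.8] [ 0.6154 -0.2085  0.024 ]
top tweezers 0.83 [264.9 288.4] [0.5198 0.1251 0.008 ]
top tweezers 0.79 [250.1 184. ] [0.7561 0.1601 0.008 ]
top tip_left 0.73 [253.7 264.5] [0.5723 0.1499 0.008 ]
top tip_left 0.73 [220.6 185.1] [0.7546 0.2266 0.008 ]
top tip_right 0.67 [421.1 239.8] [ 0.6207 -0.2182  0.008 ]
top tip_right 0.61 [224.4 172. ] [0.7855 0.2187 0.008 ]
top tip_right 0.55 [264.  262.9] [0.5754 0.1274 0.008 ]
top mark_a 0.96 [347.1 161. ] [ 0.8007 -0.0594  0.024 ]
top mark_a 0.83 [417.5 243. ] [ 0.6106 -0.2063  0.024 ]
top mark_a 0.81 [428.9 174.2] [ 0.7662 -0.2407  0.024 ]
top mark_a 0.58 [428.8 168.4] [ 0.7798 -0.2413  0.024 ]
top mark_a 0.55 [419.3 240.2] [ 0.6167 -0.2105  0.024 ]
top puck 0.63 [317.5 197.6] [0.724  0.0085 0.    ]
top jar 0.88 [154.2 233.8] [0.6464 0.3727 0.    ]
top slidebox 0.73 [494.2 254.7] [ 0.5
[... 971 characters left out ...]
.0203 0.    ]
side puck 0.39 [273.1 239.4] [0.5906 0.1294 0.    ]
side jar 0.76 [229.9 192.2] [0.6426 0.3767 0.    ]
side slidebox 0.75 [468.5 377.7] [ 0.5793 -0.3723  0.    ]
side slidebox 0.58 [399.  299.6] [ 0.6409 -0.1862  0.    ]
{'clock': 1.0, 'joint_pos': array([-52.4194,  20.5465,   0.6815,  -0.0018, -70.1342, -16.5056]), 'qvel': array([-0.0039, -0.0325, -0.0273,  0.0487,  0.0395, -0.0032]), 'tau': array([  0.0007, -58.2392,  29.3301,   7.0025,   0.0124,  -0.    ]), 'tool_pos': array([ 0.2427, -0.6298,  0.2266]), 'orientation': array([-9.7147, 89.9981, 11.3596]), 'force': array([-0.8073,  0.2178,  0.0016]), 'moment': array([ 0.0092, -0.0079,  0.0109]), 'opening': 0.08764241681398233}
```

View pics/top0.png

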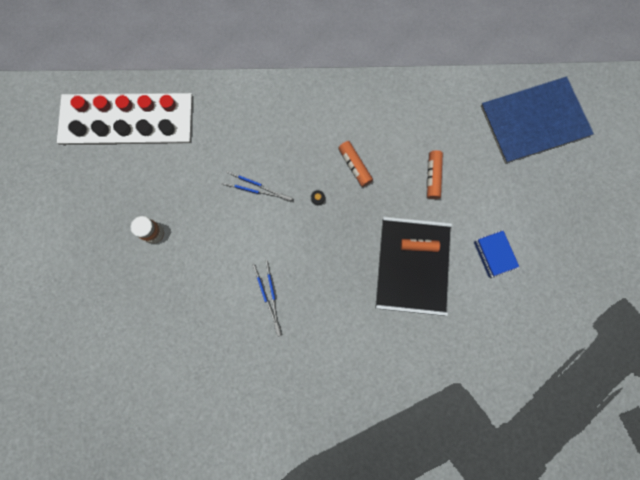

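View pics/side0.png

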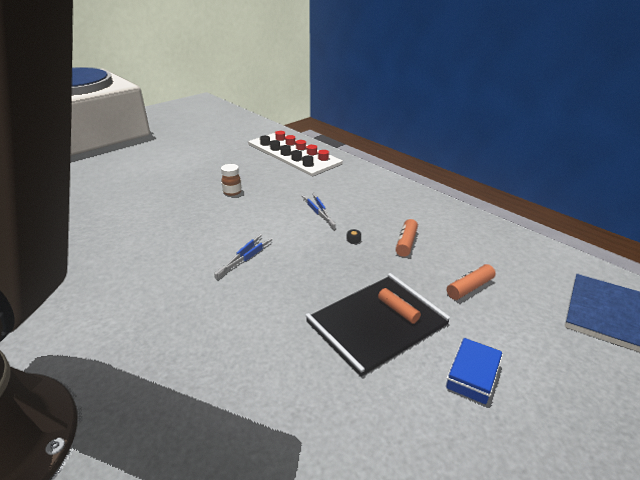

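The top view shows the stage at cols 377–451, rows 218–314, with its lips at the top and bottom edges (world ±x). The bar lies on it at about (421,245) with the patch on its far side, so it must roll toward the robot. The near tweezers are at about (268,290) with tips at about (254,264) and (267,263). The side view agrees.

```bash
cat >> h.py <<'E'
np.set_printoptions(precision=4,suppress=True)
def Rt(o=None):
    o=o or ctrl.get_obs(); return Ro.from_euler('xyz',o['orientation'],degrees=True)
def goto(pos,jaw):
    """jaw: heading (deg, mod 180) of tool y, tool pointing down -> shift, rotvec in tool frame"""
    o=ctrl.get_obs(); R=Rt(o); best=None
    for j in (jaw,jaw+180):
        c,s=np.cos(np.radians(j)),np.sin(np.radians(j))
        x=np.array([0,0,-1.]); y=np.array([c,s,0]); T=Ro.from_matrix(np.c_[x,y,np.cross(x,y)])
        w=(R.inv()*T).as_rotvec(degrees=True)
        if best is None or np.linalg.norm(w)<np.linalg.norm(best): best=w
    d=R.inv().apply(np.array(pos)-o['tool_pos'])
    print('shift',d,'rot',best,'rows',np.linalg.norm(d)/.0417,np.linalg.norm(best)/7.16)
E
python3 - <<'E'
from h import *
R=Rt().as_matrix(); print(R, 'jaw heading',np.degrees(np.arctan2(R[1,1],R[0,1])))
cal=ctrl.get_calibration('top'); ctrl.snapshot('top')
for n,z in (('bar',.024),('tweezers',.008),('stage',.012)):
    for r in ctrl.cut_out('top',n):
        m=r['pixels'].astype(np.uint8); c=cv2.findNonZero(m)
        b=cv2.boxPoints(cv2.minAreaRect(c)); P=np.array([onz(cal,p,z) for p in b])[:,:2]
        e=P[1]-P[0],P[2]-P[1]; l=[np.linalg.norm(v) for v in e]; v=e[int(np.argmax(l))]
        print(n,r['confidence'],r['pixel'],P.mean(0),'len',l,'heading',np.degrees(np.arctan2(v[1],v[0]))%180)
w=ctrl.get_calibration('wrist'); Rw=np.array(w['R']); o=ctrl.get_obs()
print('wrist cam in tool',R.T@(-Rw.T@np.array(w['t'])-o['tool_pos'])); print('cam axes in tool (rows)',Rw@R,w['fx'])
goto([.56,-.21,.2],90)
E
```

```text
[[ 0.     -0.3596  0.9331]
 [ 0.      0.9331  0.3596]
 [-1.     -0.      0.    ]] jaw heading 111.07436485029521
bar 0.92 [352.4, 162.7] [ 0.7953 -0.075 ] len [np.float64(0.033252665682735945), np.float64(0.11276787600197512)] heading 27.87963592891066
bar 0.76 [423.0, 243.2] [ 0.6056 -0.2103] len [np.float64(0.024777380178835465), np.float64(0.08462199971282507)] heading 86.95198041350369
bar 0.62 [436.1, 176.3] [ 0.7658 -0.2529] len [np.float64(0.11556770685807122), np.float64(0.03487866159347384)] heading 174.56990789968665
tweezers 0.58 [260.4, 189.7] [0.7423 0.1385] len [np.float64(0.028792909925727132), np.float64(0.1488498278897639)] heading 69.95157528961506
tweezers 0.55 [272.6, 300.2] [0.4851 0.1096] len [np.float64(0.026527481339312656), np.float64(0.12810404326627584)] heading 18.554758163838272
stage 0.58 [417.0, 267.9] [ 0.5638 -0.1989] len [np.float64(0.2039668809793641), np.float64(0.15854846639442258)] heading 173.02637952246866
wrist cam in tool [-0.1577  0.0002 -0.0803]
cam axes in tool (rows) [[ 0.0009  1.      0.0005]
 [-0.2969 -0.0002  0.9549]
 [ 0.9549 -0.0011  0.2969]] 357.7849661818369
shift [0.0266 0.2777 0.4471] rot [21.071  -0.0008 -0.0016] rows 12.636903984244013 2.9428818834530968
```

```bash
python3 -c "
from h import *
goto([.70,-.21,.15],90)"
```

```text
shift [0.0766 0.2273 0.5777] rot [21.071  -0.0008 -0.0016] rows 15.000998654779696 2.9428818834530968
```

Emit:
{"api": "drive_tool", "payload": {
  "plan": [
    [[0.077,0.227,0.578],[21.07,0,0],0],
    [[0.077,0.227,0.578],[21.07,0,0],0],
    [[0.077,0.227,0.578],[21.07,0,0],0],
    [[0.077,0.227,0.578],[21.07,0,0],0],
    [[0.077,0.227,0.578],[21.07,0,0],0],
    [[0.077,0.227,0.578],[21.07,0,0],0],
    [[0.077,0.227,0.578],[21.07,0,0],0],
    [[0.077,0.227,0.578],[21.07,0,0],0],
    [[0.077,0.227,0.578],[21.07,0,0],0],
    [[0.077,0.227,0.578],[21.07,0,0],0],
    [[0.077,0.227,0.578],[21.07,0,0],0],
    [[0.077,0.227,0.578],[21.07,0,0],0],
    [[0.077,0.227,0.578],[21.07,0,0],0],
    [[0.077,0.227,0.578],[21.07,0,0],0],
    [[0.077,0.227,0.578],[21.07,0,0],0],
    [[0.077,0.227,0.578],[21.07,0,0],0],
    [[0.077,0.227,0.578],[21.07,0,0],0],
    [[0.077,0.227,0.578],[21.07,0,0],0]
  ]
}}

```text
clock: 2.7
tool_pos: [0.7004, -0.2097, 0.1489]
orientation: [-178.4, 89.9, -178.3]
force: [-0.5, -0.3, -0.4]
opening: 0.0004
```

```bash
cat > w.py <<'E'
import sys
from h import *
def barlook(name):
    cal=ctrl.get_calibration('wrist'); im=ctrl.snapshot('wrist'); cv2.imwrite(f'pics/{name}.png',im)
    for r in ctrl.cut_out('wrist','bar'):
        c=cv2.findNonZero(r['pixels'].astype(np.uint8)); b=cv2.boxPoints(cv2.minAreaRect(c)); P=np.array([onz(cal,p,.024) for p in b])[:,:2]
        e=P[1]-P[0],P[2]-P[1]; l=[np.linalg.norm(v) for v in e]; v=e[int(np.argmax(l))]
        print('bar',r['confidence'],r['pixel'],P.mean(0),'len',np.array(l),'heading',np.degrees(np.arctan2(v[1],v[0]))%180)
    for n,z in (('mark_a',.03),('bar',.024),('stage',0)):
        for r in ctrl.landmark_of('wrist',n): print(n,round(r['confidence'],2),np.round(r['pixel'],1),onz(cal,r['pixel'],z))
    print('cam',-np.array(cal['R']).T@np.array(cal['t']),ctrl.get_obs()['clock'])
barlook(sys.argv[1])
E
python3 w.py w1
```

```text
bar 0.92 [465.3, 296.4] [ 0.794  -0.0798] len [0.0288 0.1223] heading 31.180796367653812
bar 0.82 [270.5, 258.9] [ 0.7322 -0.2515] len [0.0487 0.0313] heading 174.16468506240167
bar 0.79 [315.3, 105.0] [ 0.6065 -0.2114] len [0.0243 0.0817] heading 86.00208992256695
mark_a 0.95 [286.3 286. ] [ 0.7528 -0.238   0.03  ]
mark_a 0.89 [472.5 309.1] [ 0.7756 -0.075   0.03  ]
mark_a 0.67 [479.4 326.3] [ 0.7932 -0.0661  0.03  ]
mark_a 0.59 [307.9 119. ] [ 0.6172 -0.2185  0.03  ]
bar 0.83 [268.6 294.1] [ 0.7635 -0.2544  0.024 ]
bar 0.58 [463.2 323.3] [ 0.7935 -0.0787  0.024 ]
cam [ 0.6202 -0.2095  0.3067] 2.95
```

View pics/w1.png

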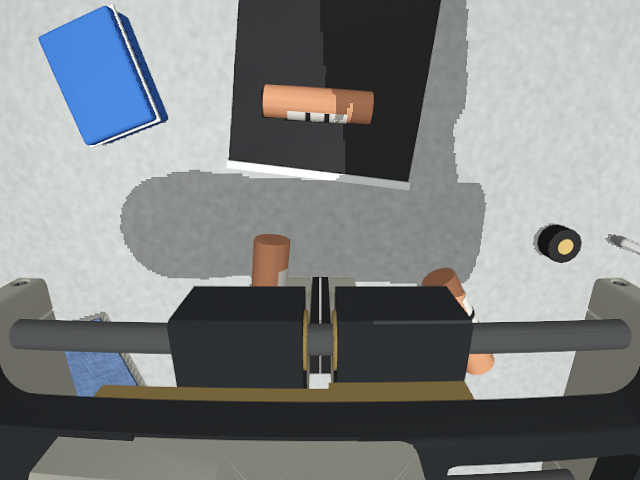

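The wrist view shows the 80 mm bar at (318,104), with the white patch and marks along its lower (+x) side at about rows 111–124. The closed fingers are at (320,300).

```bash
cat > ang.py <<'E'
from h import *
def ang(im,cal,c,head,verbose=True):
    """unwrap bar surface: rows angle (deg from +perp horizontal up over), cols axial pos mm"""
    h=np.radians(head); u=np.array([np.cos(h),np.sin(h),0]); p=np.array([np.sin(h),-np.cos(h),0])  # p ~ +x
    A=np.arange(-40,200,2); S=np.arange(-42,43,1)
    X=np.array([[np.array([*c,.024])+u*s/1e3+.012*(p*np.cos(np.radians(a))+np.array([0,0,1])*np.sin(np.radians(a))) for s in S] for a in A])
    q=proj(cal,X.reshape(-1,3)).astype(np.float32).reshape(len(A),len(S),2)
    g=cv2.remap(im,q[...,0],q[...,1],cv2.INTER_LINEAR)
    return A,S,g
if __name__=='__main__':
    import sys
    cal=ctrl.get_calibration('wrist'); im=cv2.imread(sys.argv[1]); 
    A,S,g=ang(im,cal,[float(sys.argv[2]),float(sys.argv[3])],float(sys.argv[4]))
    sat=g.max(2).astype(int)-g.min(2)   # white/black marks: low saturation
    for i in range(0,len(A)):
        if i%2==0: print('%4d'%A[i],''.join(('#' if v.max()<70 else ('w' if v.max()-v.min()<50 else '.')) for v in g[i]))
E
python3 ang.py pics/w1.png .6065 -.2114 86
```

```text
-40 .................wwwwwwwwwwwwwww###wwwwwwwwwwww###wwwwwwwwwwwwww...................##
 -36 ..................wwwwwwwwwwwwww###wwwwwwwwwwww###wwwwwwwwwwwwww..................w##
 -32 ..................wwwwwwwwwwwwww###wwwwwwwwwwww###wwwwwwwwwwwwww..................w##
 -28 .................wwwwwwwwwwwwwww###wwwwwwwwwwww###wwwwwwwwwwwwww.....wwwwwww....ww###
 -24 #wwwwwwwwwwwwwwwwwwwwwwwwwwwwwww####wwwwwwwwwww###wwwwwwwwwwwwwww.www#wwwwwwwwww#####
 -20 #######wwwww######wwwwwwwwwwwwww####wwwwwwwwww####wwwwwwwwwwwwww#w###################
 -16 ##################wwwwwwwwwwwwww####wwwwwwwwww####wwwwwwwwwwwwww#####################
 -12 ###################wwwwwwwwwwwww####wwwwwwwwww####wwwwwwwwwwwwww#####################
  -8 ###################wwwwwwwwwwwww####wwwwwwwwww####wwwwwwwwwwwww######################
  -4 ###################wwwwww##wwwww####wwwwwwwwww####wwwwwwwwwwwww######################
   0 ###################wwww####wwwww#####wwwwwwww#####wwwwwwwwwwwww######################
   4 ###################wwww####wwwww####wwwwwwwwww####wwwwwwwwwwwww######################
   8 ####
[... 3658 characters left out ...]
...........................................................w###
 172 #................................................................................w###
 176 #................................................................................w###
 180 w................................................................................w###
 184 w.................................................................................###
 188 ..................................................................................###
 192 ..................................................................................###
 196 ..................................................................................w##
```

```bash
python3 -c "
from h import *
goto([.6097,-.2132,.07],86);goto([.6097,-.2132,.039],86)"
```

```text
shift [ 0.0802 -0.002  -0.0902] rot [3.9224 0.0429 0.0037] rows 2.8939832581908567 0.5478477588969357
shift [ 0.1112 -0.002  -0.0902] rot [3.9224 0.0429 0.0037] rows 3.4335625310713653 0.5478477588969357
```

Emit:
{"api": "drive_tool", "payload": {
  "plan": [
    [[0.04,-0.001,-0.045],[2,0,0],0],
    [[0.07,-0.002,-0.09],[3.9,0,0],0],
    [[0.08,-0.002,-0.09],[3.92,0,0],0],
    [[0.08,-0.002,-0.0902],[3.92,0.04,0],0],
    [[0.095,-0.002,-0.0902],[3.92,0.04,0],0],
    [[0.105,-0.002,-0.0902],[3.92,0.04,0],0],
    [[0.11,-0.002,-0.0902],[3.92,0.04,0],0],
    [[0.111,-0.002,-0.0902],[3.92,0.04,0],0],
    [[0.111,-0.002,-0.0902],[3.92,0.04,0],0],
    [[0.111,-0.002,-0.0902],[3.92,0.04,0],0]
  ]
}}

```text
clock: 3.78
tool_pos: [0.6102, -0.2134, 0.0397]
orientation: [-17.1, 90.0, -21.1]
force: [0.3, 0.1, 0.2]
opening: 0.0007
```

Emit:
{"api": "drive_tool", "payload": {
  "plan": [
    [[0.002,0,0],[0,0,0],0],
    [[0.003,0,0],[0,0,0],0],
    [[0.0035,0,0],[0,0,0],0],
    [[0.004,0,0],[0,0,0],0],
    [[0.004,0,0],[0,0,0],0]
  ]
}}

```text
clock: 4.2
tool_pos: [0.6108, -0.2133, 0.0362]
orientation: [-9.6, 89.9, -13.6]
force: [1.3, 0.3, 4.1]
opening: 0.0003
```

Emit:
{"api": "drive_tool", "payload": {
  "plan": [
    [[0.0005,0,0],[0,0,0],0],
    [[0.001,0,0],[0,0,0],0],
    [[0.001,0,-0.001],[0,0,0],0],
    [[0.001,0,-0.003],[0,0,0],0],
    [[0.001,0,-0.005],[0,0,0],0],
    [[0.001,0,-0.007],[0,0,0],0],
    [[0.001,0,-0.009],[0,0,0],0],
    [[0.001,0,-0.011],[0,0,0],0],
    [[0.001,0,-0.013],[0,0,0],0],
    [[0.001,0,-0.015],[0,0,0],0],
    [[0.001,0,-0.016],[0,0,0],0],
    [[0.001,0,-0.016],[0,0,0],0],
    [[0.001,0,-0.016],[0,0,0],0]
  ]
}}

```text
clock: 5.28
tool_pos: [0.5956, -0.2123, 0.0361]
orientation: [-9.0, 89.8, -13.0]
force: [0.5, -0.0, 6.0]
opening: 0.0
```

Emit:
{"api": "drive_tool", "payload": {
  "plan": [
    [[-0.002,0,0],[0,0,0],0],
    [[-0.01,0,0],[0,0,0],0],
    [[-0.04,0,0],[0,0,0],0],
    [[-0.08,0,0.02],[0,0,0],0],
    [[-0.114,0,0.05],[0,0,0],0],
    [[-0.114,0,0.08],[0,0,0],0],
    [[-0.114,0,0.08],[0,0,0],0],
    [[-0.114,0,0.08],[0,0,0],0],
    [[-0.114,0,0.08],[0,0,0],0]
  ]
}}

```text
clock: 6.03
tool_pos: [0.6743, -0.2176, 0.1498]
orientation: [-6.6, 89.9, -10.5]
force: [-0.8, 0.3, -0.7]
opening: 0.0005
```

```bash
cat > fit.py <<'E'
import sys
from h import *
from ang import ang
cal=ctrl.get_calibration('wrist'); im=ctrl.snapshot('wrist'); cv2.imwrite(f'pics/{sys.argv[1]}.png',im)
P0=None
for r in ctrl.cut_out('wrist','bar'):
    m=r['pixels'].astype(np.uint8); c=cv2.findNonZero(m); b=cv2.boxPoints(cv2.minAreaRect(c)); P=np.array([onz(cal,p,.024) for p in b])[:,:2]
    e=P[1]-P[0],P[2]-P[1]; l=[np.linalg.norm(v) for v in e]; v=e[int(np.argmax(l))]; k=P.mean(0); hd=np.degrees(np.arctan2(v[1],v[0]))%180
    print('bar',r['confidence'],k,np.array(l),hd)
    if .5<k[0]<.66 and P0 is None: P0=k; H=hd
print('cam',-np.array(cal['R']).T@np.array(cal['t']),'clock',ctrl.get_obs()['clock'])
A,S,g=ang(im,cal,P0,H)
for i in range(0,len(A),2): print('%4d'%A[i],''.join(('#' if v.max()<70 else ('w' if int(v.max())-v.min()<50 else '.')) for v in g[i]))
E
python3 fit.py w2
```

```text
bar 0.93 [ 0.7941 -0.0801] [0.0282 0.1266] 28.067534870219667
bar 0.79 [ 0.599  -0.2102] [0.0825 0.0238] 86.02289209836105
bar 0.73 [ 0.7174 -0.2507] [0.029  0.0216] 86.08956362156857
cam [ 0.5938 -0.2118  0.3073] clock 6.1333
 -40 ...................wwwwwwwwwwwwww###wwwwwwwwwwww###wwwwwwwwwwwwwww..................#
 -36 ...................wwwwwwwwwwwwww###wwwwwwwwwwww###wwwwwwwwwwwwwww.................w#
 -32 ...................wwwwwwwwwwwwww###wwwwwwwwwwww###wwwwwwwwwwwwwww.................w#
 -28 w..................wwwwwwwwwwwwww###wwwwwwwwwwww###wwwwwwwwwwwwww..................##
 -24 w..................wwwwwwwwwwwwww###wwwwwwwwwwww###wwwwwwwwwwwwww.................w##
 -20 #w.................wwwwwwwwwwwwww###wwwwwwwwwwww###wwwwwwwwwwwwwwwwwwwwwwwwwwwwwwww##
 -16 #wwwwwwwwwwwwwwwww.wwwwwwwwwwwwww###wwwwwwwwwwww###wwwwwwwwwwwwwwwwwwwwwwwwwwwwwww###
 -12 #wwwwwwwwwwwwwwwwwwwwwwwwwwwwwwww###wwwwwwwwwwww###wwwwwwwwwwwwww####################
  -8 ##wwwwwwwwwwwwwwww#wwwwwwwwwwwwww###wwwwwwwwwww####wwwwwwwwwwwww#####################
  -4 ###################wwwwwwwwwwwwww####wwwwwwwwww##
[... 3886 characters left out ...]
...........................................................w###
 172 ##...............................................................................w###
 176 ##...............................................................................w###
 180 #w................................................................................###
 184 #w................................................................................###
 188 #w................................................................................###
 192 #w................................................................................w##
 196 w.................................................................................w##
```

```bash
python3 -c "
from h import *
goto([.6028,-.2109,.0385],86)"
```

```text
shift [ 0.1112  0.002  -0.0716] rot [0.0379 0.1097 0.0259] rows 3.1716121754802686 0.01661542609039079
```

Emit:
{"api": "drive_tool", "payload": {
  "plan": [
    [[0.03,0.001,-0.036],[0,0.1,0],0],
    [[0.07,0.002,-0.0716],[0,0.1,0],0],
    [[0.09,0.002,-0.0716],[0,0.1,0],0],
    [[0.1,0.002,-0.0716],[0,0.1,0],0],
    [[0.108,0.002,-0.0716],[0,0.1,0],0],
    [[0.111,0.002,-0.0716],[0,0.1,0],0],
    [[0.112,0.002,-0.0716],[0,0.1,0],0],
    [[0.113,0.002,-0.0716],[0,0.1,0],0],
    [[0.114,0.002,-0.0716],[0,0.1,0],0],
    [[0.1145,0.002,-0.0716],[0,0.1,0],0],
    [[0.1145,0.002,-0.0716],[0,0.1,0],0],
    [[0.1145,0.002,-0.0716],[0,0.1,0],0]
  ]
}}

```text
clock: 7.13
tool_pos: [0.6037, -0.2109, 0.0362]
orientation: [-16.7, 89.9, -20.6]
force: [0.5, 0.4, 4.3]
opening: 0.0001
```

Emit:
{"api": "drive_tool", "payload": {
  "plan": [
    [[0.0005,0,0],[0,0,0],0],
    [[0.001,0,0],[0,0,0],0],
    [[0.001,0,-0.001],[0,0,0],0],
    [[0.001,0,-0.003],[0,0,0],0],
    [[0.001,0,-0.005],[0,0,0],0],
    [[0.001,0,-0.007],[0,0,0],0],
    [[0.001,0,-0.009],[0,0,0],0],
    [[0.001,0,-0.011],[0,0,0],0],
    [[0.001,0,-0.013],[0,0,0],0],
    [[0.001,0,-0.015],[0,0,0],0],
    [[0.001,0,-0.017],[0,0,0],0],
    [[0.001,0,-0.0188],[0,0,0],0],
    [[0.001,0,-0.0188],[0,0,0],0],
    [[0.001,0,-0.0188],[0,0,0],0]
  ]
}}

```text
clock: 8.3
tool_pos: [0.5857, -0.2098, 0.0361]
orientation: [-13.5, 89.8, -17.5]
force: [0.0, 0.9, 6.9]
opening: 0.0005
```

Emit:
{"api": "drive_tool", "payload": {
  "plan": [
    [[-0.002,0,0],[0,0,0],0],
    [[-0.01,0,0],[0,0,0],0],
    [[-0.04,0,0],[0,0,0],0],
    [[-0.08,0,0.02],[0,0,0],0],
    [[-0.114,0,0.05],[0,0,0],0],
    [[-0.114,0,0.08],[0,0,0],0],
    [[-0.114,0,0.083],[0,0,0],0],
    [[-0.114,0,0.083],[0,0,0],0],
    [[-0.114,0,0.083],[0,0,0],0]
  ]
}}

```text
clock: 9.05
tool_pos: [0.6671, -0.2151, 0.1496]
orientation: [-13.8, 89.9, -17.7]
force: [-0.4, 0.1, -0.5]
opening: 0.0002
```

```bash
python3 fit.py w3
```

```text
bar 0.84 [ 0.7942 -0.08  ] [0.0279 0.1237] 28.190244504086863
bar 0.82 [ 0.5895 -0.2103] [0.0815 0.0252] 86.02234884502874
bar 0.6 [ 0.7116 -0.2519] [0.0298 0.015 ] 114.0386117334206
cam [ 0.5867 -0.2093  0.3071] clock 9.15
 -40 .....................................................................................
 -36 w...................................................................................w
 -32 w...................................................................................#
 -28 #...................................................................................#
 -24 #w.................................................................................w#
 -20 #w.................................................................................w#
 -16 ##w............................................................www.wwwww...w......w##
 -12 ##w...........................................................wwwwwwwwwwwwwwwwwwwww##
  -8 ##wwwwwww....wwwwwwwwwwwwwwwwwwwwwwwwwwwwwwwwwwwwwwwwwwwwwwwwwwwwwwwwwwwwwwwwwwwww###
  -4 ##wwwwwwwwwwwwwwwwwwwwwwwwwwwwwwwwwwwwwwwwwwwwwwwwww
[... 3883 characters left out ...]
wwwwwwwwwwwwwwwwwwwwwwwwwwwwwww.............................###
 172 ###wwwwwwwwwwwwwwwwwwwwwwwwwwwwwwwwwwwwwwwwwwwwwwwwwwwwwwwwwwwwwwwwwwwwww........w###
 176 ###wwwwwwwwwwwwwwwwwwwwwwwwwwwwwwwwwwwwwwwwwwwwwwwwwwwwwwwwwwwwwwwwwwwwwwwwwwwwwww###
 180 ###wwwwwwwwwwwwwwwwwwwwwwwwwwwwwwwwwwwwwwwwwwwwwwwwwwwwwwwwwwwwwwwwwwwwwwwwwwwwwww###
 184 ###wwwwwwwwwwwwwwwwwwwwwwwwwwwwwwwwwwwwwwwwwwwwwwwwwwwwwwwwwwwwwwwwwwwwwww.w......###
 188 ###wwwwwwwwwwwwwwwwwwwwwwwwwwwwwwwwwwwwwwwwwwwwwwwwwww............................w##
 192 ##ww..............................................................................w##
 196 #w.................................................................................w#
```

```bash
cat > prec.py <<'E'
import sys
from h import *
# usage: prec.py img x y head ; uses current wrist calibration (arm not moved since)
cal=ctrl.get_calibration('wrist'); im=cv2.imread(sys.argv[1]).astype(np.float32); c=np.array([float(sys.argv[2]),float(sys.argv[3])]); h=np.radians(float(sys.argv[4]))
u=np.array([np.cos(h),np.sin(h)]); p=np.array([np.sin(h),-np.cos(h)]); cam=-np.array(cal['R']).T@np.array(cal['t'])
def prof(S,T,z):
    X=np.array([[[*(c+u*s/1e3+p*t/1e3),z] for t in T] for s in S]); q=proj(cal,X.reshape(-1,3)).astype(np.float32).reshape(len(S),len(T),2)
    return cv2.remap(im,q[...,0],q[...,1],cv2.INTER_LINEAR).mean(0)
T=np.arange(-16,16.01,.25)
for S in (np.arange(-34,-25,1),np.arange(26,35,1)):
    P=prof(S,T,.024); sat=P[:,2]-P[:,0]; on=T[sat>.5*np.median(sat[(abs(T)<9)])]; e0,e1=on.min(),on.max()
    # rays through plane z=.024: axis at (t0,0), camera at (tc,H)
    tc=(cam[:2]-c)@p*1e3; H=(cam[2]-.024)*1e3
    a0,a1=np.arctan2(e0-tc,H),np.arctan2(e1-tc,H); t0=tc+H*np.tan((a0+a1)/2)
    print('edges',e0,e1,'centre t0 %.2f'%t0,'apparent radius %.2f'%(np.hypot(H,t0-tc)*np.sin((a1-a0)/2)))
# mark angles: along mark columns, angle about axis t0
from scipy.optimize import brentq
for S in (np.arange(-7.5,-5.5,.5)+float(sys.argv[5]),np.arange(6,8.1,.5)+float(sys.argv[5])):
    A=np.arange(20,170,1.); X=np.array([[[*(c+u*s/1e3+p*(t0+12*np.cos(np.radians(a)))/1e3),.024+.012*np.sin(np.radians(a))] for a in A] for s in S])
    q=proj(cal,X.reshape(-1,3)).astype(np.float32).reshape(len(S),len(A),2); g=cv2.remap(im,q[...,0],q[...,1],cv2.INTER_LINEAR).mean(0).max(1)
    d=A[g<120]; print('mark from',d.min(),'to',d.max(),'mid',(d.min()+d.max())/2)
E
python3 prec.py pics/w3.png .5895 -.2103 86 0
```

```text
edges -12.0 11.25 centre t0 -0.38 apparent radius 11.61
edges -12.5 11.0 centre t0 -0.75 apparent radius 11.74
mark from 52.0 to 169.0 mid 110.5
mark from 52.0 to 169.0 mid 110.5
```

```bash
python3 -c "
import cv2
im=cv2.imread('pics/w3.png'); cv2.imwrite('pics/w3c.png',cv2.resize(im[90:270,220:420],None,fx=4,fy=4,interpolation=cv2.INTER_NEAREST)[:600,:800])"
```

```text
(no output)
```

View pics/w3c.png

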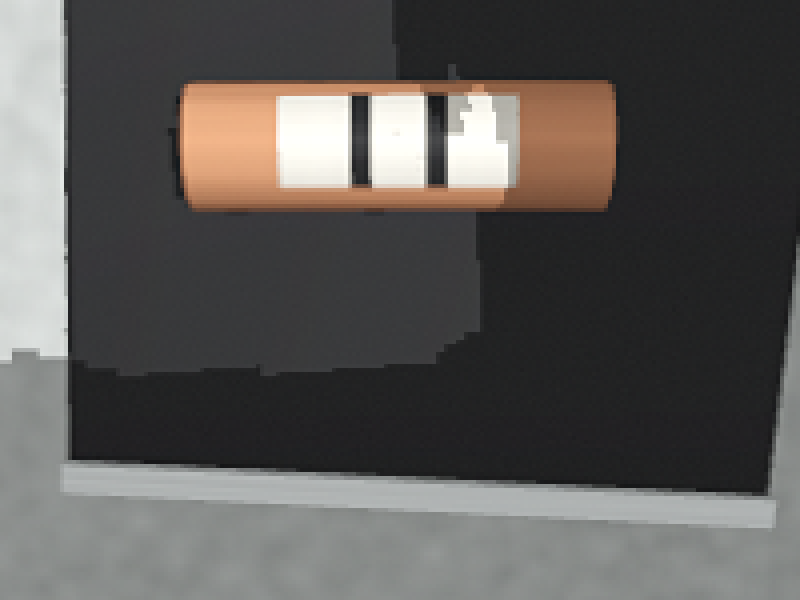

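The crop shows the bar at crop rows 82–210 and the patch at rows 94–187. The marks are about 5° past the top toward the robot, so I'll roll back about 1 mm.

```bash
python3 -c "
from h import *
goto([.588,-.2103,.0385],86)"
```

```text
shift [ 0.1111 -0.0004 -0.079 ] rot [0.0632 0.1089 0.0407] rows 3.2694605066073854 0.018480109240504455
```

Emit:
{"api": "drive_tool", "payload": {
  "plan": [
    [[0.03,0,-0.04],[0,0.1,0],0],
    [[0.07,0,-0.079],[0,0.1,0],0],
    [[0.09,0,-0.079],[0,0.1,0],0],
    [[0.1,0,-0.079],[0,0.1,0],0],
    [[0.108,0,-0.079],[0,0.1,0],0],
    [[0.111,0,-0.079],[0,0.1,0],0],
    [[0.112,0,-0.079],[0,0.1,0],0],
    [[0.113,0,-0.079],[0,0.1,0],0],
    [[0.114,0,-0.079],[0,0.1,0],0],
    [[0.1145,0,-0.079],[0,0.1,0],0],
    [[0.1145,0,-0.079],[0,0.1,0],0],
    [[0.1145,0,-0.079],[0,0.1,0],0]
  ]
}}

```text
clock: 10.15
tool_pos: [0.5891, -0.21, 0.0361]
orientation: [-22.1, 89.9, -26.0]
force: [-0.3, 0.6, 4.8]
opening: 0.0008
```

Emit:
{"api": "drive_tool", "payload": {
  "plan": [
    [[0.0006,0,-0.0008],[0,0,0],0],
    [[0.001,0,-0.0008],[0,0,0],0],
    [[0.001,0,0],[0,0,0],0],
    [[0.001,0,0.0006],[0,0,0],0],
    [[0.001,0,0.0012],[0,0,0],0],
    [[0.001,0,0.0012],[0,0,0],0],
    [[0.001,0,0.0012],[0,0,0],0]
  ]
}}

```text
clock: 10.73
tool_pos: [0.5912, -0.2101, 0.0361]
orientation: [-15.3, 89.7, -19.2]
force: [0.3, 1.1, 7.0]
opening: 0.0006
```

Emit:
{"api": "drive_tool", "payload": {
  "plan": [
    [[-0.002,0,0],[0,0,0],0],
    [[-0.01,0,0],[0,0,0],0],
    [[-0.04,0,0],[0,0,0],0],
    [[-0.08,0,0.02],[0,0,0],0],
    [[-0.114,0,0.05],[0,0,0],0],
    [[-0.114,0,0.08],[0,0,0],0],
    [[-0.114,0,0.083],[0,0,0],0],
    [[-0.114,0,0.083],[0,0,0],0],
    [[-0.114,0,0.083],[0,0,0],0]
  ]
}}

```text
clock: 11.48
tool_pos: [0.6726, -0.2154, 0.1496]
orientation: [-18.4, 89.9, -22.3]
force: [-1.5, -0.7, -0.8]
opening: 0.0006
```

```bash
python3 fit.py w4 | awk 'NR<6 || /^ +(8|12|16|20|24|52|56|60|64|116|120|124|128|132|136|140|164|168|172|176) /'
python3 - <<'E'
from h import *
cal=ctrl.get_calibration('wrist')
for n in ('mark_a','bar'):
    for r in ctrl.landmark_of('wrist',n): print(n,r['confidence'],r['pixel'],onz(cal,r['pixel'],.036))
E
```

```text
bar 0.87 [ 0.7165 -0.2503] [0.0291 0.0197] 86.1656713712422
bar 0.83 [ 0.5902 -0.2096] [0.0811 0.0242] 86.0581837027371
bar 0.75 [ 0.7942 -0.0803] [0.0277 0.126 ] 28.570340599597056
cam [ 0.5921 -0.2096  0.3071] clock 11.5833
 -40 ....................................................................................#
   8 ##w.............w......w......wwwwwwwwwwwwwwwwwwww....www...wwwwwwwwwwwwwwwwwwwww####
  12 ##w..........................................................wwwwwwwwwwwwwwwwwwww####
  16 ##w............................................................wwwwwwwwwwwwwwwwww####
  20 ##...............................................................................####
  24 ##...............................................................................w###
  52 ##..................wwwwwwwwwwwwww##wwwwwwwwwwww##wwwwwwwwwwwwww.................w###
  56 ##..................wwwwwwwwwwwwww##wwwwwwwwwwww##wwwwwwwwwwwwww..................###
  60 ##..................wwwwwwwwwwwww###wwwwwwwwwwww##wwwwwwwwwwwwww..................###
  64 ##..................wwwwwwwwwwwwww##wwwwwwwwwwww##
[... 597 characters left out ...]
.......................................................................w###
 164 ##wwwwwwwwwwwwwwwwwwwwwwwwwwwwwwwwwwwwwwwwwwwwwwwwwwwwwwwwwwwwwwwwwwwwwwwwwwwwwww####
 168 ##wwwwwwwwwwwwwwwwwwwwwwwwwwwwwwwwwwwwwwwwwwwwwwwwwwwwwwwwwwwwwwwwwwwwwwwwwwwwwww####
 172 ###wwwwwwwwwwwwwwwwwww########wwwwwwwwwwww#####ww#ww####w##w##w#####www#wwwwwwwww####
 176 ###wwwww######################wwwwwwwwwwww###########################################
mark_a 0.96 [481.1, 323.9] [ 0.7694 -0.0799  0.036 ]
mark_a 0.91 [328.5, 117.6] [ 0.589  -0.2035  0.036 ]
mark_a 0.83 [309.7, 118.6] [ 0.5887 -0.2172  0.036 ]
mark_a 0.65 [316.2, 119.9] [ 0.59   -0.2125  0.036 ]
bar 0.8 [317.5, 119.9] [ 0.59   -0.2116  0.036 ]
```

```bash
python3 -c "
from h import *
goto([.61,.145,.15],105)"
```

```text
shift [-0.0005  0.3555 -0.0869] rot [-18.8998   0.1669   0.0921] rows 8.776006276235389 2.6397734558064365
```

Emit:
{"api": "drive_tool", "payload": {
  "plan": [
    [[0,0.3555,-0.087],[-18.9,0.17,0.1],0.6],
    [[0,0.3555,-0.087],[-18.9,0.17,0.1],0.6],
    [[0,0.3555,-0.087],[-18.9,0.17,0.1],0.6],
    [[0,0.3555,-0.087],[-18.9,0.17,0.1],0.6],
    [[0,0.3555,-0.087],[-18.9,0.17,0.1],0.6],
    [[0,0.3555,-0.087],[-18.9,0.17,0.1],0.6],
    [[0,0.3555,-0.087],[-18.9,0.17,0.1],0.6],
    [[0,0.3555,-0.087],[-18.9,0.17,0.1],0.6],
    [[0,0.3555,-0.087],[-18.9,0.17,0.1],0.6],
    [[0,0.3555,-0.087],[-18.9,0.17,0.1],0.6],
    [[0,0.3555,-0.087],[-18.9,0.17,0.1],0.6],
    [[0,0.3555,-0.087],[-18.9,0.17,0.1],0.6]
  ]
}}

```text
clock: 12.68
tool_pos: [0.6094, 0.1449, 0.1496]
orientation: [174.1, 90.0, -170.9]
force: [-0.2, -0.6, -1.1]
opening: 0.0526
```

```bash
cat > tw.py <<'E'
import sys
from h import *
cal=ctrl.get_calibration('wrist'); im=ctrl.snapshot('wrist'); cv2.imwrite(f'pics/{sys.argv[1]}.png',im)
z=float(sys.argv[2])
for n in ('tweezers','tip_left','tip_right'):
    for r in ctrl.landmark_of('wrist',n): print(n,round(r['confidence'],2),np.round(r['pixel'],1),onz(cal,r['pixel'],z))
hsv=cv2.cvtColor(im,cv2.COLOR_BGR2HSV); m=cv2.inRange(hsv,(100,120,60),(130,255,255))
n,lab,st,ce=cv2.connectedComponentsWithStats(m)
for i in range(1,n):
    if st[i,4]>60:
        c=cv2.findNonZero((lab==i).astype(np.uint8)); rc=cv2.minAreaRect(c); b=cv2.boxPoints(rc)
        print('blue',st[i],ce[i],onz(cal,ce[i],z+.008),'rect',np.array([onz(cal,q,z+.008)[:2] for q in b]).tolist())
print(ctrl.get_obs()['tool_pos'],ctrl.get_obs()['clock'])
E
python3 tw.py w5 .008
```

```text
tweezers 0.97 [316.4 109.3] [0.5223 0.1187 0.008 ]
tweezers 0.64 [303.4 358. ] [0.7507 0.166  0.008 ]
tip_left 0.81 [338.4 183.6] [0.5752 0.1519 0.008 ]
tip_left 0.64 [355.6 378.9] [0.7617 0.2234 0.008 ]
tip_right 0.89 [338.6 397.2] [0.7886 0.2132 0.008 ]
tip_right 0.62 [302.9 184.3] [0.5835 0.1232 0.008 ]
blue [302  70   9  74 465] [306.3505 106.2925] [0.5224 0.1108 0.016 ] rect [[0.550306589116808, 0.11425105536745138], [0.49716118685417066, 0.10269666852632915], [0.4960519039869384, 0.10750089437360115], [0.5491444103554197, 0.1192945882636205]]
blue [328  70   9  74 472] [332.072  106.0042] [0.5171 0.13   0.016 ] rect [[0.49282209017141154, 0.11945308175408119], [0.49135683980457207, 0.12413763297652795], [0.5431155470878434, 0.14107803122173346], [0.544659312129433, 0.13616222462984806]]
blue [271 355  47  31 545] [296.589  368.2771] [0.7583 0.1614 0.016 ] rect [[0.7529880719603144, 0.13308426677126528], [0.7403091279807668, 0.13646007373149246], [0.7612204989101865, 0.18711674367083414], [0.7745666446559932, 0.18423935027063412]]
blue [299 355  32  15 244] [319.0984 360.7295] [0.744  0.1803 0.016 ] rect [[0.7431325895082793, 0.15988307364726306], [0.730885891110178, 0.16175595659851924], [0.7399159632966097, 0.19396251810609483], [0.7524776024215949, 0.19243028630892833]]
[0.61   0.1437 0.1495] 12.8833
```

View pics/w5.png

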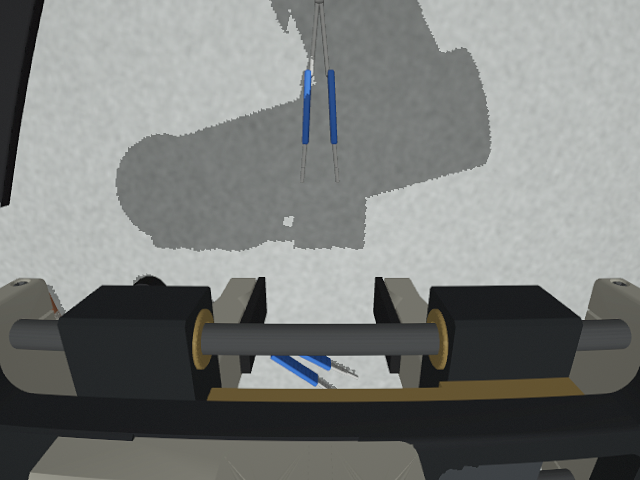

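The wrist view shows the near tweezers with handles at (306,106) and (332,106) and tips at (303,184) and (338,184). Their heading is about 15.2° with the origin at about (0.520, 0.1204).

```bash
python3 -c "
from h import *
goto([.5198,.1204,.05],105.2);goto([.5198,.1204,.003],105.2)"
```

```text
shift [ 0.0995  0.0006 -0.0931] rot [-0.2927 -0.0104 -0.0055] rows 3.2686921531992996 0.04091630875558398
shift [ 0.1465  0.0006 -0.0931] rot [-0.2927 -0.0104 -0.0055] rows 4.163503196332457 0.04091630875558398
```

Emit:
{"api": "drive_tool", "payload": {
  "plan": [
    [[0.03,0.0006,-0.04],[-0.3,0,0],0.6],
    [[0.06,0.0006,-0.07],[-0.3,0,0],0.6],
    [[0.09,0.0006,-0.093],[-0.3,0,0],0.6],
    [[0.1,0.0006,-0.0931],[-0.3,0,0],0.6],
    [[0.1,0.0006,-0.0931],[-0.3,0,0],0.6],
    [[0.12,0.0006,-0.0931],[-0.3,0,0],0.6],
    [[0.135,0.0006,-0.0931],[-0.3,0,0],0.6],
    [[0.143,0.0006,-0.0931],[-0.3,0,0],0.6],
    [[0.1465,0.0006,-0.0931],[-0.3,0,0],0.6],
    [[0.1465,0.0006,-0.0931],[-0.3,0,0],0.6],
    [[0.1465,0.0006,-0.0931],[-0.3,0,0],0.6]
  ]
}}

```text
clock: 13.8
tool_pos: [0.5207, 0.1206, 0.0037]
orientation: [11.3, 90.0, 26.5]
force: [-0.1, 0.3, 0.3]
opening: 0.0525
```

Emit:
{"api": "drive_tool", "payload": {
  "plan": [
    [[0.0005,0,0],[0,0,0],0.4],
    [[0.0005,0,0],[0,0,0],0.32],
    [[0.0005,0,0],[0,0,0],0.28],
    [[0.0005,0,0],[0,0,0],0.24],
    [[0.0005,0,0],[0,0,0],0.2],
    [[0.0005,0,0],[0,0,0],0.182],
    [[0.0005,0,0],[0,0,0],0.182],
    [[0.0005,0,0],[0,0,0],0.182],
    [[0.0005,0,0],[0,0,0],0.182],
    [[0.0005,0,0],[0,0,0],0.182],
    [[0.0005,0,0],[0,0,0],0.182],
    [[0.0005,0,0],[0,0,0],0.182]
  ]
}}

```text
clock: 14.8
tool_pos: [0.521, 0.1207, 0.0035]
orientation: [9.2, 89.9, 24.4]
force: [-0.9, -0.9, 5.1]
opening: 0.0161
```

Emit:
{"api": "drive_tool", "payload": {
  "plan": [
    [[-0.001,0,0],[0,0,0],0.182],
    [[-0.003,0,0],[0,0,0],0.182],
    [[-0.006,0,0],[0,0,0],0.182],
    [[-0.012,0,0],[0,0,0],0.182],
    [[-0.02,0,0],[0,0,0],0.182],
    [[-0.03,0,0],[0,0,0],0.182],
    [[-0.04,0,0],[0,0,0],0.182],
    [[-0.05,0,0],[0,0,0],0.182],
    [[-0.06,0,0],[0,0,0],0.182],
    [[-0.066,0,0],[0,0,0],0.182],
    [[-0.07,0,0],[0,0,0],0.182],
    [[-0.07,0,0],[0,0,0],0.182],
    [[-0.07,0,0],[0,0,0],0.182]
  ]
}}

```text
clock: 15.88
tool_pos: [0.5208, 0.1207, 0.0736]
orientation: [16.4, 89.9, 31.6]
force: [-0.4, 0.5, -0.6]
opening: 0.016
```

```bash
python3 - <<'E'
from h import *
for c in ('side','wrist'):
    im=ctrl.snapshot(c); cal=ctrl.get_calibration(c); cv2.imwrite(f'pics/{c}6.png',im)
    for n in ('tip_left','tip_right','tweezers'):
        for r in ctrl.landmark_of(c,n): print(c,n,round(r['confidence'],2),np.round(r['pixel'],1),onz(cal,r['pixel'],.078))
print(ctrl.get_obs()['opening'])
s=cv2.imread('pics/side6.png')[130:330,180:380]; w=cv2.imread('pics/wrist6.png')[180:480,160:480]
cv2.imwrite('pics/c6.png',np.hstack([cv2.resize(s,(400,400)),cv2.resize(w,(400,400))]))
E
```

```text
side tip_left 0.6 [302.4 196.1] [0.6769 0.1274 0.078 ]
side tip_right 0.74 [250.  221.9] [0.5273 0.1181 0.078 ]
side tip_right 0.53 [266.6 211.7] [0.5768 0.1274 0.078 ]
side tip_right 0.48 [308.6 194.6] [0.6916 0.1232 0.078 ]
side tip_right 0.18 [398.8 306.6] [ 0.5532 -0.247   0.078 ]
side tweezers 0.77 [312.6 210.2] [0.6526 0.0667 0.078 ]
side tweezers 0.62 [246.4 220.8] [0.5243 0.1264 0.078 ]
wrist tip_left 0.76 [335.  397.5] [0.5747 0.1436 0.078 ]
wrist tip_right 0.62 [306.9 397.1] [0.5784 0.1292 0.078 ]
wrist tweezers 0.89 [319.7 298. ] [0.5199 0.1203 0.078 ]
0.01587338220917595
```

View pics/c6.png

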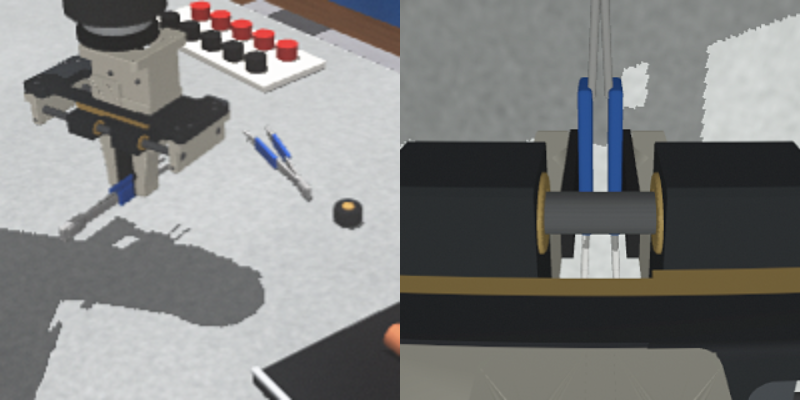

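The tweezers are held level in the jaws with the handles roughly parallel. I'll check pitch numerically from the heel end in the side view, which was at about (217,276) on the bench and is now at about (213,246).

```bash
python3 - <<'E'
from h import *
cal=ctrl.get_calibration('side'); h=np.radians(15.2); d=np.array([np.cos(h),np.sin(h),0])
for l in (.09,.095,.1,.105): print(l,proj(cal,[np.array([.5198,.1204,.008])-d*l,np.array([.52,.1204,.078])-d*l]))
# tip/blade edges of heel: darkest/greyest extents near heel in both pictures
for f,(x0,y0,x1,y1) in (('pics/side0.png',(205,255,245,290)),('pics/side6.png',(200,225,240,260))):
    im=cv2.imread(f)[y0:y1,x0:x1]; cv2.imwrite('pics/t_'+f[5:],cv2.resize(im,None,fx=10,fy=10,interpolation=cv2.INTER_NEAREST))
a=cv2.imread('pics/t_side0.png');b=cv2.imread('pics/t_side6.png'); cv2.imwrite('pics/heel.png',np.hstack([a,b]))
goto([.5300,-.2061,.10],86)
E
```

```text
0.09 [[220.1997 273.2231]
 [215.9923 244.1765]]
0.095 [[218.4749 274.5611]
 [214.1734 245.4582]]
0.1 [[216.7366 275.9094]
 [212.3396 246.7503]]
0.105 [[214.9845 277.2683]
 [210.4908 248.0528]]
shift [-0.0269 -0.3177 -0.0768] rot [19.2112  0.0446 -0.01  ] rows 7.86387653622285 2.6831366420658345
```

View pics/heel.png

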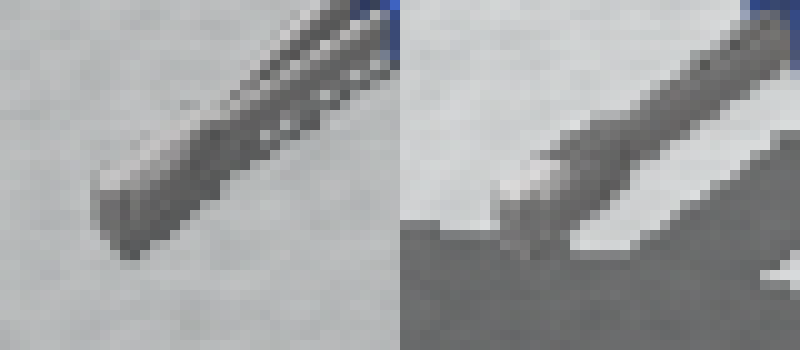

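```bash
python3 -c "
from h import *
goto([.5316,-.2059,.06],86)"
```

```text
shift [ 0.0131 -0.3179 -0.0753] rot [19.2112  0.0446 -0.01  ] rows 7.840377744672457 2.6831366420658345
```

Emit:
{"api": "drive_tool", "payload": {
  "plan": [
    [[0,-0.005,-0.001],[0.3,0,0],0.182],
    [[0,-0.015,-0.004],[1,0,0],0.182],
    [[0,-0.03,-0.007],[2,0,0],0.182],
    [[0,-0.05,-0.012],[3.2,0,0],0.182],
    [[0,-0.072,-0.017],[4.6,0,0],0.182],
    [[0,-0.095,-0.022],[6,0,0],0.182],
    [[0,-0.12,-0.028],[7.5,0,0],0.182],
    [[0,-0.145,-0.034],[9,0,0],0.182],
    [[0,-0.17,-0.04],[10.5,0,0],0.182],
    [[0,-0.195,-0.046],[12,0,0],0.182],
    [[0,-0.22,-0.052],[13.5,0,0],0.182],
    [[0,-0.245,-0.058],[15,0,0],0.182],
    [[0,-0.268,-0.063],[16.5,0,0],0.182],
    [[0,-0.288,-0.068],[17.7,0,0],0.182],
    [[0,-0.303,-0.072],[18.6,0,0],0.182],
    [[0,-0.312,-0.074],[19,0,0],0.182],
    [[0,-0.316,-0.075],[19.2,0,0],0.182],
    [[0,-0.3179,-0.0753],[19.2,0,0],0.182],
    [[0,-0.3179,-0.0753],[19.2,0,0],0.182],
    [[0,-0.3179,-0.0753],[19.2,0,0],0.182]
  ]
}}

```text
clock: 17.95
tool_pos: [0.5315, -0.2054, 0.0732]
orientation: [28.9, 90.0, 24.9]
force: [0.0, -0.7, -0.4]
opening: 0.0155
```

Emit:
{"api": "drive_tool", "payload": {
  "plan": [
    [[0.004,0,0],[0,0,0],0.182],
    [[0.008,0,0],[0,0,0],0.182],
    [[0.012,0,0],[0,0,0],0.182],
    [[0.014,0,0],[0,0,0],0.182],
    [[0.014,0,0],[0,0,0],0.182],
    [[0.014,0,0],[0,0,0],0.182]
  ]
}}

```text
clock: 18.45
tool_pos: [0.5314, -0.2053, 0.0588]
orientation: [75.0, 90.0, 71.1]
force: [0.5, 0.3, -0.3]
opening: 0.0157
```

```bash
cat > fin.py <<'E'
import sys
from h import *
t=sys.argv[1]; z=float(sys.argv[2])
for c in ('side','wrist','top'):
    im=ctrl.snapshot(c); cal=ctrl.get_calibration(c); cv2.imwrite(f'pics/{c}{t}.png',im)
    for n,zz in (('tip_left',z),('tip_right',z),('mark_a',.036)):
        for r in ctrl.landmark_of(c,n):
            P=onz(cal,r['pixel'],zz)
            if .55<P[0]<.63 and -.24<P[1]<-.18: print(c,n,round(r['confidence'],2),np.round(r['pixel'],1),P)
o=ctrl.get_obs(); R=Rt(o).as_matrix(); print(o['tool_pos'],'jaw',np.degrees(np.arctan2(R[1,1],R[0,1])),o['opening'],o['force'],o['clock'])
q=o['tool_pos']
s=cv2.imread(f'pics/side{t}.png')[255:335,360:440]; w=cv2.imread(f'pics/wrist{t}.png')[330:430,270:370]
cv2.imwrite(f'pics/c{t}.png',np.hstack([cv2.resize(s,(400,400)),cv2.resize(w,(400,400))]))
E
python3 fin.py 7 .064
```

```text
side mark_a 0.7 [399.3 307.7] [ 0.5906 -0.2231  0.036 ]
side mark_a 0.55 [392.2 300.6] [ 0.5957 -0.2032  0.036 ]
wrist tip_left 0.66 [332.9 398.6] [ 0.5913 -0.2024  0.064 ]
wrist tip_right 0.72 [308.3 402.4] [ 0.593  -0.2157  0.064 ]
wrist mark_a 0.72 [307.5 361.7] [ 0.5879 -0.2166  0.036 ]
wrist mark_a 0.64 [328.4 364.1] [ 0.5905 -0.2042  0.036 ]
[ 0.5315 -0.2054  0.0592] jaw 86.04841366118771 0.016018792562352308 [-0.4089 -0.149   0.4257] 19.05
```

View pics/c7.png

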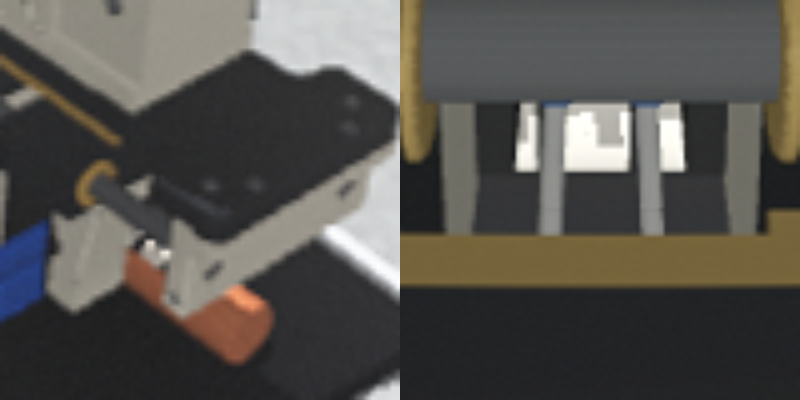

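```bash
python3 - <<'E'
from h import *
im=cv2.imread('pics/wrist7.png'); cal=ctrl.get_calibration('wrist')
for r in (356,360,364,368,372,378,384,388): print(r,' '.join('%3d'%v for v in im[r,294:348].max(1)))
h=np.radians(86);u=np.array([np.cos(h),np.sin(h),0]);c=np.array([.590,-.210,.036])
print('marks pred',proj(cal,[c-.007*u,c+.007*u,c-.022*u,c+.022*u]))
p=np.array([np.sin(h),-np.cos(h),0])
for a in (50,70,90,110): print(a,proj(cal,[np.array([.590,-.210,.024])+s*.007*u+.012*(p*np.cos(np.radians(a))+[0,0,np.sin(np.radians(a))]) for s in(-1,1)]).tolist())
t=ctrl.get_obs()['tool_pos']
for l in (.03,.04,.05,.0592): print(l,'prong pred',proj(cal,[t+p*l-.007*u+[0,0,.0045],t+p*l+.007*u+[0,0,.0045]]).tolist())
E
```

```text
356  43  44  43  44  34  18 172 199 198 163  84  58 117 135 137 137 133 129 182 198 195 194 194 194 194 195 194 194 194 194 194 194 200 100  61 126 135 136 137 132 131 194 196 196 197 204  58  25  43  43  44  43  44  43
360  45  45  45  45  32  52 162 181 247 233 133  70 124 143 145 144 133 186 253 255 255 255 255 255 218 182 181 182 182 181 176 255 255 160  49 127 141 144 146 136 157 255 255 255 255 255 147  30  44  46  45  45  47  45
364  45  45  44  45  29 124 169 173 242 229 127  77 126 144 146 142 128 212 253 255 255 255 255 255 255 206 175 177 178 178 176 172 255 155  37 118 139 145 146 139 118 255 255 255 255 255 202  39  42  45  45  47  44  45
368  46  45  46  44  23 231 255 251 254 221 119  98 134 144 145 141 121 238 253 250 250 250 249 249 249 250 250 250 250 250 250 252 255 148  38  92 135 146 145 142 125 219 251 250 249 254 255  43  41  45  45  45  45  45
372  44  44  44  42  61 172 202 199 199 184 115 107 139 145 147 141 133 188 203 202 202 202 201 201 202 202 202 201 202 202 203 205 180  82  41  65 132 146 145 146 136 170 199 199 199 201 207  76  41  44  46  44  45  45

[... 791 characters left out ...]
779897], [330.001932158634, 371.67393588464563]]
70 [[307.1873835029894, 369.04571040391454], [330.15322345700815, 369.0578658605455]]
90 [[307.0683056433598, 364.2234104652305], [330.25591118164016, 364.23556898545377]]
110 [[307.0277271851659, 357.79832171163855], [330.2940822803909, 357.81033562975875]]
0.03 prong pred [[305.6024838703413, 352.1652899725828], [333.3622705533405, 352.176515942866]]
0.04 prong pred [[305.85900783256017, 368.5315289549336], [333.1022223518078, 368.5427031026046]]
0.05 prong pred [[306.11018869717526, 384.2551765956206], [332.84779371172556, 384.2662887728984]]
0.0592 prong pred [[306.3365065200074, 398.17320018036423], [332.6187173288078, 398.1842474327957]]
```

Emit:
{"api": "drive_tool", "payload": {
  "plan": [
    [[0.002,-0.0007,-0.0006],[0,0,0],0.182],
    [[0.005,-0.0007,-0.0006],[0,0,0],0.182],
    [[0.009,-0.0007,-0.0006],[0,0,0],0.182],
    [[0.013,-0.0007,-0.0006],[0,0,0],0.182],
    [[0.017,-0.0007,-0.0006],[0,0,0],0.182],
    [[0.02,-0.0007,-0.0006],[0,0,0],0.182],
    [[0.022,-0.0007,-0.0006],[0,0,0],0.182],
    [[0.023,-0.0007,-0.0006],[0,0,0],0.182],
    [[0.023,-0.0007,-0.0006],[0,0,0],0.182],
    [[0.023,-0.0007,-0.0006],[0,0,0],0.182],
    [[0.023,-0.0007,-0.0006],[0,0,0],0.182]
  ]
}}

```text
clock: 19.97
tool_pos: [0.531, -0.2061, 0.0364]
orientation: [19.5, 89.9, 15.6]
force: [-0.3, 0.5, -1.0]
opening: 0.0158
```

```bash
python3 fin.py 8 .041; python3 - <<'E'
from h import *
im=cv2.imread('pics/wrist8.png'); cal=ctrl.get_calibration('wrist')
for r in (360,364,368,372,376,380,384,388): print(r,' '.join('%3d'%v for v in im[r,296:346].max(1)))
h=np.radians(86);u=np.array([np.cos(h),np.sin(h),0]);p=np.array([np.sin(h),-np.cos(h),0]); t=ctrl.get_obs()['tool_pos']
for a in (50,70,90,110,130): print(a,proj(cal,[np.array([.590,-.210,.024])+s*.007*u+.012*(p*np.cos(np.radians(a))+[0,0,np.sin(np.radians(a))]) for s in(-1,1)]).tolist())
print((np.array([.590,-.210,.036])-t)@np.c_[p,u], t)
a=cv2.imread('pics/wrist8.png')[330:430,270:370]; b=cv2.imread('pics/top8.png')[200:300,370:470]
cv2.imwrite('pics/d8.png',np.hstack([cv2.resize(a,(400,400)),cv2.resize(b,(400,400))]))
E
```

```text
wrist tip_left 0.9 [332.2 398.5] [ 0.5906 -0.2034  0.041 ]
wrist tip_right 0.88 [307.6 400.5] [ 0.591  -0.2166  0.041 ]
wrist mark_a 0.84 [332.8 390.9] [ 0.59   -0.2029  0.036 ]
wrist mark_a 0.8 [309. 390.] [ 0.5885 -0.2158  0.036 ]
[ 0.5309 -0.2061  0.0362] jaw 86.04490562363762 0.01562810072946801 [ 1.0759  0.3786 -0.2343] 20.5667
360  46  46  37  39 107 125 122 122 122 108 125 143 145 146 143 113 115 120 120 120 120 121 120 120 121 120 120 120 120 120 120 120 105 128 141 145 148 141 125 118 119 119 121 123  57  28  45  45  45  45
364  44  45  36  91 130 138 135 135 136 124 129 144 146 145 138 121 130 135 134 134 133 135 133 134 133 132 133 133 133 133 133 133 134 121 138 144 145 142 133 132 132 132 133 136  93  31  45  46  45  44
368  47  45  38 126 153 148 148 147 148 131 134 143 145 143 133 142 148 147 147 146 146 146 147 147 146 147 146 147 146 146 146 146 147 122 134 145 145 144 137 126 146 145 144 146 155  33  45  45  46  46
372  44  44  52 131 157 154 154 155 142 129 139 144 147 142 129 147 155 154 154 153 153 153 154 153 153 153 153 153 153 153 153 153 155 127 131 146 146 1
[... 638 characters left out ...]
 255 255 255 255 255 255
388 237 237 237 237 238 210 169 129  79 119 136 139 135 124 178 229 240 239 239 239 239 239 239 239 238 239 239 239 240 240 242 182 172  74  90 131 139 139 135 121 198 241 238 237 237 236 236 237 236 236
50 [[307.2950884816477, 399.431830163752], [332.31082348555293, 399.44085783540794]]
70 [[307.0946545086266, 396.9993167138578], [332.5167134186799, 397.0084829234001]]
90 [[306.95949093776255, 391.98232187022086], [332.65802657268847, 391.9915829767668]]
110 [[306.9111385662507, 384.99815243039313], [332.71237376403997, 385.00744959427504]]
130 [[306.9578970365848, 377.0100470824782], [332.67059714185393, 377.0193147526504]]
[0.0592 0.0002] [ 0.5309 -0.2061  0.0362]
```

View pics/d8.png

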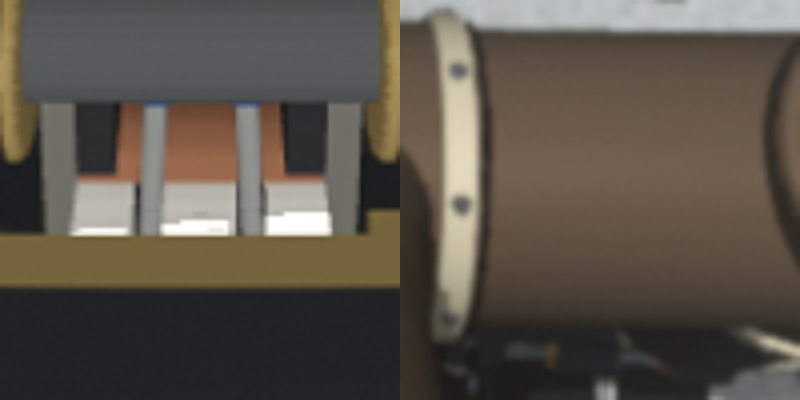

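The last view shows the prong centres at cols 307.1 and 332.4, against mark centres at 306.9 and 332.5. I'm handing in.

```bash
python3 -c "
from h import *
for i in range(3): 
    ctrl.snapshot('wrist'); o=ctrl.get_obs(); print(o['tool_pos'],o['opening'],o['force'])
print(ctrl.close_job())"
```

```text
[ 0.5309 -0.206   0.0362] 0.016182706554540478 [ 0.716   0.4972 -0.7322]
[ 0.5309 -0.2061  0.0362] 0.016077478877465363 [ 0.1013 -0.833   0.2421]
[ 0.5309 -0.206   0.0362] 0.016471845987211534 [ 0.125   0.7032 -1.5097]
the job is handed in; nothing more can be done
None
```

I rolled the copper bar with the shut fingertips in two strokes toward the robot, then made a 1 mm roll-back. I then gripped the nearest tweezers by the blue handles and squeezed them to about 16 mm over the handles. The job was handed in at about 21 s, still holding them level over the marks.

**Last checks**
- **Bar:** it is on the plate, with the marks at about 92–94° (90° is straight up). One later reading, from the patch edge in the last picture, could be read as up to 96°.
- **Sideways fit:** in the wrist picture the prongs were within about 0.3 pixel of the mark centres.
- **Tip gap:** it came to about 14 mm from the picture. Opening readings scattered between 15.5 and 16.5 mm, around the 16 mm wanted.
- **Height:** by calculation the tip centres are about 4.7 mm above the bar's top. Forces stayed at noise level, about 1–1.5 N, with no sign of contact.
- **Tweezers tilt:** the side view of the heel fits level to within about 2°.

**Not seen directly**
- The tip ends were hidden behind the gripper in every camera. Their position along the tweezers comes from geometry, and the network's estimates agree to about 1 mm.
- The bystanders were never touched. I did not check them again at the end.

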